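# Change the photometer's filter and take a reading

## Robot

A 7-joint arm with a two-finger parallel gripper is mounted at the origin on a cart in front of the work surface, level with it; the furniture and walls round the work are solid. World frame = base frame: x ahead of the robot, y to its left, z up, the work surface at z = 0. Lengths are in m, angles in rad, forces in N, time in s.
With the tool pointing down it reaches from about 0.35 to 0.9 m from the base axis. Payload 8.1 kg.
Tool frame: the origin (TCP) lies midway between the tips of the shut fingers; the grasp point (between the pads) lies 19 mm behind it; z points along the fingers, y is the line along which they close (so a half turn about z gives the same grasp; the last joint's range is limited). The gripper opens to 92 mm and grips with 3 to 60 N. Pads are 19 mm wide; open, the fingers measure 130 mm over their backs; the gripper's body (75 mm by 190 mm) begins 47 mm behind the grasp point.
Start: joints at [1.105, 0.434, 0.025, 1.573, -0.012, 1.134, -0.075], TCP at [0.222, -0.584, 0.227] pointing down, gripper open.
Joint ranges: [-2.62, 2.62], [-0.44, 2.09], [-1.27, 1.32], [0.08, 2.57], [-1.32, 4.46], [0.12, 2], [-2.74, 2.74]. Speed limits (rad/s): [2.22, 2.22, 3.01, 3.01, 3.14, 3.14, 3.14].

## Interface

Orientations are given as a 3x3 rotation matrix whose columns are the frame's x, y, z axes.
In Python, from bench import r gives the robot as it stands.
- The arm moves only by the tool arm_command, never from a script. Its argument "steps" is a list that holds one entry, the list of rows, each a list of 5 numbers: the shift along the tool's x, y, z in m, then the turn about the tool's z in degrees, then the opening, from 0 (shut) to 1 (fully open). In form: [[[tx, ty, tz, spin, claw], ...]]. A call has 1 to 20 rows; each row shifts and turns the commanded pose from where the row before left it, along the tool's axes as they then stand; what a row does not reach is not made up. A row lasts 1/8 s, in which the tool goes at most 62.5 mm and 10.7 degrees, less where a joint would pass 70% of its speed; a pose out of reach is approached as far as the arm can. A call with a gripper value outside its range is refused whole. The fingers move at their own pace and stop on an object; the grip force is fixed at half the most. Time passes only in rows, so rows that do not move let the fingers close. It gives the time, the measured TCP pose, the force, the opening and the grip force at its end, in the units of the state.
- r.get_state(): the state, without advancing time (a new reading comes with each control period).
- r.camera(name): name is "scene" or "top" or "wrist"; returns a dict with "img" (384x512x3 uint8, red, green, blue), "fovy" (degrees; the focal length in pixels is half the picture's height over the tangent of half this angle, whatever the lens; pixels are square), "cx", "cy" (the principal point, pixels), "origin" and "rotation" of the camera in the world. Camera axes: x right, y down, z forward; pixel columns grow to the right and rows downward; lengths in m; the calibration is good to about 2 mm. A picture is of the moment at which its call begins. There is no depth.
- r.finish_job(): hands the job in; it is judged then, once.
The state is a dict: "clock": time; "joint_positions": joint angles; "qd": joint speeds; "effort": joint torques, N m; "eef_pos": TCP position; "ee_rot": TCP orientation; "force": force on the tool from outside, world axes, zero at the start; "wrist_torque": the same for the moment, N m; "finger_gap": opening from 0.0 (shut) to 1.0 (fully open); "finger_force": force on a finger pad.
Only numpy, scipy, OpenCV 4.12 (cv2) and the standard library are available. Lean on these libraries where they do the work, as an engineer would, in place of code of your own. Each camera call takes 0.05 s, during which the arm holds its last target. There are 200 camera calls.

## Task

Take the next reading on the filter photometer with a fingertip only, gripping nothing: push the pointer of the filter dial round clockwise (seen from above) by exactly four clicks, so that it rests in the fourth click-stop from where it stands, and push the light shutter fully home over the sample well. With both set, press the read key right down and let it come up again; leave the sample tube and the things standing around where they are.

Things in the scene. Friction and masses are not known exactly. Their poses are not given: they have to be found in the camera images.
- photometer: the photometer, a flat grey desk instrument with a light grey top panel, 184 mm deep (its x), 254 mm wide (its y), fixed; its origin is the centre of its underside on the worktop, its x axis points from its front edge (nearest the user) to the raised display at its back, y to its left, z up; the panel is level, its top 92 mm above the worktop; the display housing stands up to 27 mm above the panel, at x above +0.053
- filter_dial (a joint): angle of the filter dial in rad, growing clockwise seen from above: 8 click-stops 30 degrees (0.5236) apart, at 0, 0.5236, ... 3.665, end stops just beyond; it starts in one of the first four. A sprung ball holds it: about 6 N sideways on the pointer 28 mm out starts it; past the crest half-way to the next stop it jumps ahead into that stop by itself
- dial_axis (a point): point on the dial's turning axis (vertical), on the upper face of its flat round metal skirt (38 mm radius), 4.5 mm above the panel; it lies at (-0.022, -0.055, 0.0965) in the photometer's frame
- pointer_flank (a point): point on the pointer flank that is pushed to turn clockwise, half-way up, 28 mm from the axis. The black pointer is an upright fin, 10 mm thick, 20 mm high above the skirt, from a round hub (25 mm across) out to 38 mm from the axis, with a white line on top. At dial value q it points 105 degrees minus q counter-clockwise from the photometer's x axis
- pointer_rear_half: the half of hub and pointer on the pushed flank's side (5 mm of the pointer's thickness); its origin is on the turning axis at the skirt's face, x runs along the pointer to its tip, and the pushed flank looks along +y. Touching it and the other half at once counts as gripping the pointer
- pointer_front_half: the other half of hub and pointer, with the same origin and axes; its flank looks along -y
- shutter (a joint): opening of the light shutter in m: 0 is fully home over the well, 0.042 fully open; it starts 28 to 42 mm open and slides stiffly (about 1.5 N) along the photometer's x axis, closing towards +x, away from the user
- shutter_step (a point): middle of the upright face of the finger step at the shutter's front end; the face is 36 mm wide, 10 mm high (upper edge 15 mm above the panel), looks to the photometer's -x and is pushed to +x. The shutter is a black plate 54 x 45 mm, 4 mm thick, between two low rails on the left of the panel; behind the step a ramp slopes down
- step_left_cheek: the 3 mm thick left end of the step and its ramp, set back 1.5 mm from the step's face; origin and axes as the shutter plate's (middle of its underside, x along the photometer's x). Touching it and the right end at once counts as gripping the shutter
- step_right_cheek: the like right end of the step and its ramp, with the same origin and axes
- read_key_top (a point): centre of the top face of the read key, a round grey push button of 24 mm diameter in a black housing near the middle of the panel's front edge; the key top stands 14 mm above the panel, its housing (40 mm across) 5 mm
- read_key (a joint): how far the read key is pressed, in m: 0 up, 0.005 right down, which takes about 5 N; a spring lifts it
- sample_tube: capped sample tube, 16 mm in diameter and 75 mm long, standing loose in the sample well under the shutter's path, its cap 6 mm below the panel's top; origin at its foot
- specimen_cup: white-lidded specimen cup, 63 mm in diameter, 81 mm tall, loose, standing to the right of the photometer; origin at its foot
- amber_vial: small brown vial, 22 mm in diameter, 47 mm tall, loose, standing to the left of the photometer; origin at its foot
- petri: closed petri dish, 61 mm in diameter, 13 mm high, lying loose to the left of the photometer; origin at its underside

How it is judged:
On the way, in this order (a step that is already met when the one before it is completed fails the run):
1. the dial rests four clicks clockwise of its start and the shutter is fully home (((value of joint filter_dial between 2.0044 and 2.1844 rad and distance of pointer_flank from where it was at the start of the episode between 0.0451 and 0.0526 m) or (value of joint filter_dial between 2.528 and 2.708 rad and distance of pointer_flank from where it was at the start of the episode between 0.0451 and 0.0526 m) or (value of joint filter_dial between 3.0516 and 3.2316 rad and distance of pointer_flank from where it was at the start of the episode between 0.0451 and 0.0526 m) or (value of joint filter_dial between 3.5752 and 3.7552 rad and distance of pointer_flank from where it was at the start of the episode between 0.0451 and 0.0526 m)) and value of joint shutter below 0.003 m), for 0.2 s.
2. the read key is pressed right down while both stay so (all of step 1 and value of joint read_key above 0.004 m), for 0.1 s.
At the end, for the whole second after the job is handed in: The dial rests in the fourth click-stop clockwise of its start (within 0.09 rad), the shutter is home within 3 mm, the read key has come up again (within 1.5 mm), and the sample tube and bystanders are where they were (tube within 12 mm, the others within 20 mm) (all of step 1 and value of joint read_key below 0.0015 m and velocity of joint filter_dial below 0.05 rad/s and distance of sample_tube from where it was at the start of the episode below 0.012 m and distance of each of specimen_cup, amber_vial, petri from where it was at the start of the episode below 0.02 m); the robot touches nothing.
It fails at once if the dial's pointer or hub is gripped (both halves loaded by the fingers at once) (contact force between the fingers and pointer_rear_half above 1.5 N and contact force between the fingers and pointer_front_half above 1.5 N).
It fails at once if the shutter's step is gripped (both its ends loaded by the fingers at once) (contact force between the fingers and step_left_cheek above 1.5 N and contact force between the fingers and step_right_cheek above 1.5 N).
It fails at once if the sample tube is moved or lifted by more than 12 mm (distance of sample_tube from where it was at the start of the episode above 0.012 m).
It fails at once if the specimen cup, vial or petri dish is moved or lifted by more than 20 mm (distance of any of specimen_cup, amber_vial, petri from where it was at the start of the episode above 0.02 m).
It fails at once if the specimen cup or the vial is tipped (angle between any of specimen_cup, amber_vial's own z axis and vertical above 0.35 rad).
It also fails if it takes over 58 s, if anything falls off the work surface, if the arm or the gripper's body presses on something with over 40 N, if the wrist force passes 120 N, or if a joint passes its speed limit or range.

## Working session

There is one attempt and no reset: what is moved stays moved. The work goes in short steps, Python scripts to look and compute and a tool call to move; the robot and the scene stay as the last step left them, time stands still between calls to the robot, and variables do not carry over. Pictures are saved under pics/ and viewed, at most 11 in all, crops included, and the job is handed in when it is done.

Besides the shell and the picture viewer there is one more tool, called after "Request:" as name(argument=value, ...), one argument or row to a line, values as JSON. arm_command: Moves the arm, as the interface text tells. Its arguments: {"type":"object","properties":{"steps":{"type":"array","items":{"type":"array","items":{"type":"array","items":{"type":"number"}}}}},"required":["steps"]}

```bash
mkdir -p pics; python3 - <<'E'
from bench import r
import cv2,numpy as np,pickle
s=r.get_state();print({k:np.round(v,3) for k,v in s.items()})
d={}
for n in("scene","top"):
    c=r.camera(n);d[n]=c;print(n,c["fovy"],c["cx"],c["cy"],c["origin"],np.round(c["rotation"],3).tolist())
    cv2.imwrite(f"pics/{n}.png",cv2.resize(c["img"][:,:,::-1],(800,600),interpolation=cv2.INTER_CUBIC))
pickle.dump(d,open("d0.pkl","wb"))
E
```

```text
{'clock': np.float64(0.0), 'joint_positions': array([ 1.105,  0.435,  0.025,  1.574, -0.012,  1.134, -0.075]), 'qd': array([ 0.001, -0.001,  0.001, -0.001,  0.002,  0.   , -0.001]), 'effort': array([-1.0000e-03, -6.6786e+01,  9.8400e-01, -3.1446e+01, -6.1000e-02,
        4.3000e-02,  0.0000e+00]), 'eef_pos': array([ 0.222, -0.584,  0.226]), 'ee_rot': array([[ 0.935,  0.355, -0.001],
       [ 0.355, -0.935,  0.001],
       [-0.   , -0.002, -1.   ]]), 'force': array([ 0.004, -0.552,  0.7  ]), 'wrist_torque': array([-0.026, -0.027,  0.001]), 'finger_force': np.float64(0.0), 'finger_gap': np.float64(0.999)}
scene 45.09071328281068 256.87263323652263 186.36938304017983 [-0.12283827  0.63056874  0.72746813] [[-0.735, -0.391, 0.554], [-0.678, 0.435, -0.593], [-0.01, -0.811, -0.585]]
top 43.12084758624208 257.0774751312112 188.9068290114015 [ 0.4211487  -0.05288115  1.21108794] [[0.011, -0.995, 0.102], [-1.0, -0.009, 0.017], [-0.016, -0.102, -0.995]]
```

View pics/top.png

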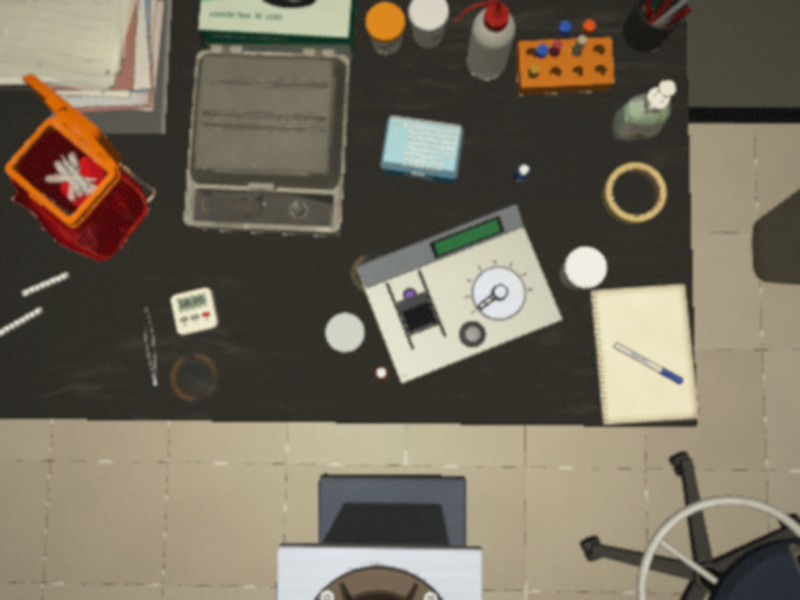

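View pics/scene.png

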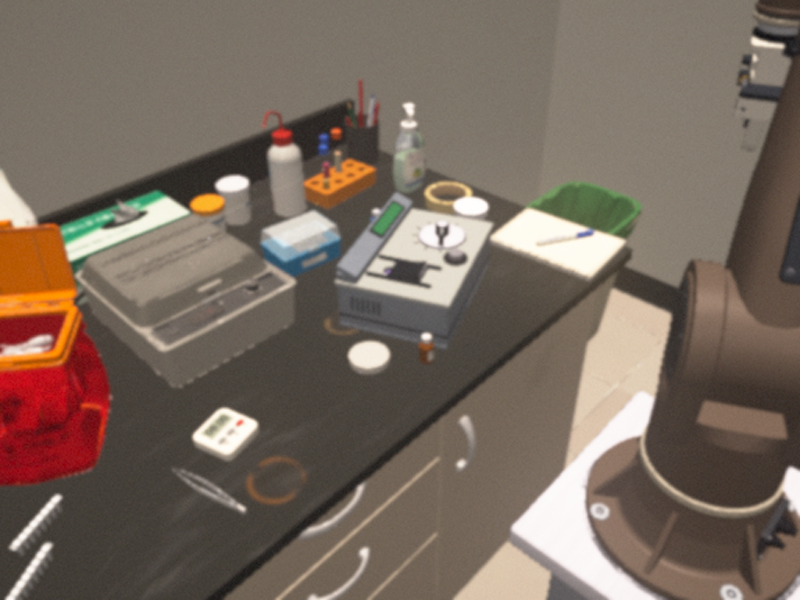

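The top view shows the photometer with its panel's front corners near (402,382) and (562,320), the dial disc at (498,292), the key at (472,333) and the shutter at (418,315). The vial is at (381,372), the petri dish at (345,332) and the cup at (586,267).

```bash
cat > h.py <<'E'
import numpy as np,cv2
def ray(c,u,v,z):
    f=c["img"].shape[0]/2/np.tan(np.radians(c["fovy"])/2)
    d=np.array(c["rotation"])@np.array([(u-c["cx"])/f,(v-c["cy"])/f,1.]);o=np.array(c["origin"])
    return o+d*(z-o[2])/d[2]
def proj(c,p):
    f=c["img"].shape[0]/2/np.tan(np.radians(c["fovy"])/2)
    q=np.array(c["rotation"]).T@(np.array(p)-np.array(c["origin"]));return q[:2]/q[2]*f+[c["cx"],c["cy"]]
E
python3 - <<'E'
from h import *;import pickle
c=pickle.load(open("d0.pkl","rb"))["top"];im=c["img"]
k=1.5625
hsv=cv2.cvtColor(im,cv2.COLOR_RGB2HSV)
m=((im.min(2)>150)).astype(np.uint8)
roi=np.zeros_like(m);cv2.fillPoly(roi,[np.array([[225,176],[330,138],[365,205],[256,250]],np.int32)],1)
roi=cv2.dilate(roi,np.ones((5,5)));
m=cv2.morphologyEx(m&roi,cv2.MORPH_CLOSE,np.ones((3,3)))
n,l,st,ce=cv2.connectedComponentsWithStats(m);i=1+np.argmax(st[1:,4]);
cn=max(cv2.findContours((l==i).astype(np.uint8),0,2)[0],key=cv2.contourArea)
rect=cv2.minAreaRect(cn);B=cv2.boxPoints(rect);print(rect);P=np.array([ray(c,*b,.092) for b in B]);print(B,P.round(4))
print([np.linalg.norm(P[j]-P[(j+1)%4]).round(4) for j in range(4)])
# rough: front corners = the two with least x
o=sorted(P,key=lambda p:p[0]);fr=sorted(o[:2],key=lambda p:-p[1]);L,R=fr
yx=(L-R)/np.linalg.norm(L-R);xx=np.array([yx[1],-yx[0],0]);O=(L+R)/2+.092*xx;print("O",O,"yaw",np.degrees(np.arctan2(xx[1],xx[0])))
d=O-.022*xx-.055*yx;d[2]=.0965;print("dial pred",d,proj(c,d)*k)
for n,(u,v,z) in dict(dial=(498,292,.0965),key=(472,333,.106),cup=(586,267,.081),vial=(381,372,.047),petri=(345,332,.013)).items():print(n,ray(c,u/k,v/k,z).round(4),[(ray(c,u/k,v/k,z)-O)@a for a in(xx,yx)])
cr=im[130:250,215:370];cv2.imwrite("pics/crop.png",cv2.resize(cr[:,:,::-1],None,fx=5,fy=5,interpolation=cv2.INTER_CUBIC))
E
```

```text
((295.5689697265625, 194.17239379882812), (64.62197875976562, 109.74594116210938), 68.19859313964844)
[[232.6207  184.5517 ]
 [334.51724 143.79309]
 [358.51724 203.79309]
 [256.6207  244.5517 ]] [[ 0.5454  0.0233  0.092 ]
 [ 0.6432 -0.2129  0.092 ]
 [ 0.5036 -0.2672  0.092 ]
 [ 0.4078 -0.0339  0.092 ]]
[np.float64(0.2557), np.float64(0.1499), np.float64(0.2523), np.float64(0.1491)]
O [ 0.54080115 -0.11562379  0.092     ] yaw 22.31600106618716
dial pred [ 0.54133317 -0.17485821  0.0965    ] [497.59279343 292.02737148]
dial [ 0.5414 -0.1755  0.0965] [np.float64(-0.022184716833001373), np.float64(-0.05557159012623173)]
key [ 0.4801 -0.1366  0.106 ] [np.float64(-0.06415138516445935), np.float64(0.0036795958473987665)]
cup [ 0.5819 -0.3086  0.081 ] [np.float64(-0.035270837683740605), np.float64(-0.19416641197129728)]
vial [ 0.4222 -0.0024  0.047 ] [np.float64(-0.0666989700477061), np.float64(0.14971497879667195)]
petri [0.4845 0.0568 0.013 ] [np.float64(0.013439981600301666), np.float64(0.18089327036300223)]
```

View pics/crop.png

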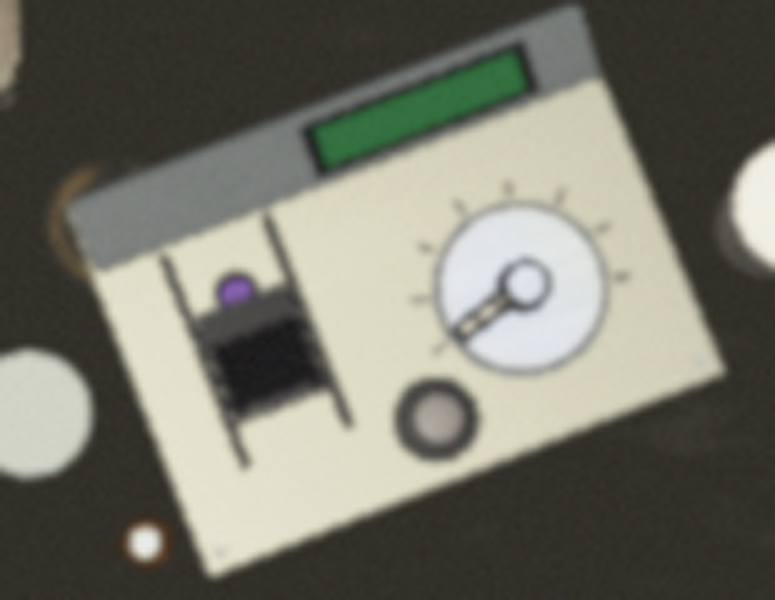

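The crop shows the pointer running from hub (525,285) to (460,335), about 105° from the photometer's x axis, so the dial is at q≈0 (target 120° on). The shutter's front edge is at about (285,400) and the key at (436,418). The dial position matches the panel corners to under 1 mm.

I'll push with the shut fingers along tool +y, with tool x along the pointer.

Request:
arm_command(
  steps=[
    [[0.0446,-0.0317,0,0,0],[0.0446,-0.0317,0,0,0],[0.0446,-0.0317,0,0,0],[0.0446,-0.0317,0,0,0],[0.0446,-0.0317,0,0,0],[0.0446,-0.0317,0,0,0],[0.0446,-0.0317,0,0,0],[0.0446,-0.0317,0,0,0],[0.0446,-0.0317,0,0,0],[0,0,0,-9.7,0],[0,0,0,-9.7,0],[0,0,0,-9.7,0],[0,0,0,-9.7,0],[0,0,0,-9.7,0],[0,0,0,-9.7,0],[0,0,0,-9.7,0],[0,0,0,-9.7,0],[0,0,0,-9.7,0],[0,0,0,-9.7,0],[0,0,0,-9.5,0]],
  ],
)

```text
clock: 2.6
eef_pos: [0.4955, -0.1752, 0.2264]
ee_rot: [[-0.61, 0.792, -0.001], [0.792, 0.61, 0.0], [0.001, -0.001, -1.0]]
force: [-0.7, 0.6, 0.2]
finger_gap: 0.007
finger_force: 0.0
```

```bash
cat >> h.py <<'E'
D=np.array([.5414,-.1752]);O=np.array([.5408,-.1156]);YAW=np.radians(22.3)
XX=np.array([np.cos(YAW),np.sin(YAW)]);YY=np.array([-XX[1],XX[0]])
def go(r,tx,ty,tz,xang):
    "tool-frame shift and spin to reach world target with tool x at xang deg"
    s=r.get_state();R=np.array(s["ee_rot"]);p=np.array(s["eef_pos"])
    a=np.degrees(np.arctan2(R[1,0],R[0,0]))
    print("t",s["clock"].round(2),"p",p.round(4),"xang",a.round(2),"z",R[:,2].round(3),"F",np.round(s["force"],2),"gap",s["finger_gap"].round(3))
    print("tool shift mm",(R.T@(np.array([tx,ty,tz])-p)*1000).round(1),"spin",round((a-xang+180)%360-180,2))
E
python3 - <<'E'
from h import *;from bench import r
go(r,.4958,-.1747,.13,127.3)
print(np.round(r.get_state()["joint_positions"],2))
c=r.camera("wrist");print(c["fovy"],np.round(c["origin"],3),np.round(c["rotation"],2).tolist())
for n,p in dict(tip=r.get_state()["eef_pos"],dial=[*D,.0965],pt=[*(D+.038*np.array([-.606,.795])),.1165],key=[.4801,-.1366,.106]).items():print(n,(proj(c,p)*1.5625).round())
cv2.imwrite("pics/w1.png",cv2.resize(c["img"][:,:,::-1],(800,600),interpolation=cv2.INTER_CUBIC))
E
```

```text
Traceback (most recent call last):
  File "h.py", line 15, in go
    print("t",s["clock"].round(2),"p",p.round(4),"xang",a.round(2),"z",R[:,2].round(3),"F",np.round(s["force"],2),"gap",s["finger_gap"].round(3))
              ^^^^^^^^^^^^^^^^
AttributeError: 'float' object has no attribute 'round'
```

```bash
sed -i 's/s\["clock"\].round(2)/round(s["clock"],2)/; s/s\["finger_gap"\].round(3)/round(float(s["finger_gap"]),3)/' h.py
python3 - <<'E'
from h import *;from bench import r
go(r,.4958,-.1747,.13,127.3)
print(np.round(r.get_state()["joint_positions"],2))
c=r.camera("wrist");print(c["fovy"],np.round(c["origin"],3),np.round(c["rotation"],2).tolist())
for n,p in dict(tip=r.get_state()["eef_pos"],dial=[*D,.0965],pt=[*(D+.038*np.array([-.606,.795])),.1165],key=[.4801,-.1366,.106]).items():print(n,(proj(c,p)*1.5625).round())
cv2.imwrite("pics/w1.png",cv2.resize(c["img"][:,:,::-1],(800,600),interpolation=cv2.INTER_CUBIC))
E
```

```text
t 2.6 p [ 0.4955 -0.1752  0.2264] xang 127.59 z [-0.001  0.    -1.   ] F [-0.66  0.56  0.16] gap 0.007
tool shift mm [ 0.2  0.6 96.4] spin 0.29
[ 0.66  0.33 -0.54  1.78  0.19  1.09  0.71]
70.5397029629539 [ 0.446 -0.109  0.385] [[0.79, 0.58, 0.18], [0.61, -0.76, -0.24], [-0.0, 0.3, -0.95]]
tip [393. 374.]
dial [444. 325.]
pt [450. 282.]
key [411. 234.]
```

View pics/w1.png

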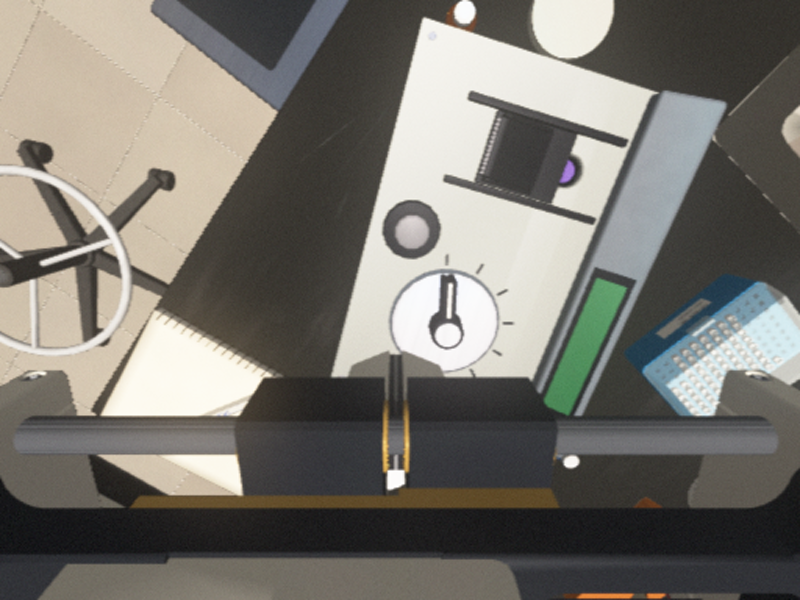

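The wrist view puts the dial at (446,323), the pointer tip at (447,278) and the key at (411,232), all matching prediction. The shut fingertips measure about 36 mm across. Next I'll descend beside the flank.

Request:
arm_command(
  steps=[
    [[0,0.0006,0.04,0.3,0],[0,0,0.04,0,0],[0,0,0.03,0,0],[0,0,0.012,0,0],[0,0.003,0,0,0],[0,0.003,0,0,0],[0,0.002,0,0,0],[0,0,0,0,0]],
  ],
)

```text
clock: 3.65
eef_pos: [0.5033, -0.17, 0.1054]
ee_rot: [[-0.602, 0.799, 0.001], [0.799, 0.602, -0.0], [-0.001, 0.001, -1.0]]
force: [-0.6, 0.7, 0.3]
finger_gap: 0.008
finger_force: 0.0
```

```bash
python3 - <<'E'
from h import *;from bench import r
e=np.array([-.606,.795]);p=np.array([.795,.606])
go(r,*(D+.028*e-.024*p),.1045,127.3)
c=r.camera("wrist");cv2.imwrite("pics/w2.png",cv2.resize(c["img"][100:300,150:400,::-1],(750,600),interpolation=cv2.INTER_CUBIC))
E
```

```text
t 3.65 p [ 0.5033 -0.17    0.1054] xang 126.99 z [ 0.001 -0.    -1.   ] F [-0.6   0.73  0.26] gap 0.008
tool shift mm [0.7 3.2 0.9] spin -0.31
```

View pics/w2.png

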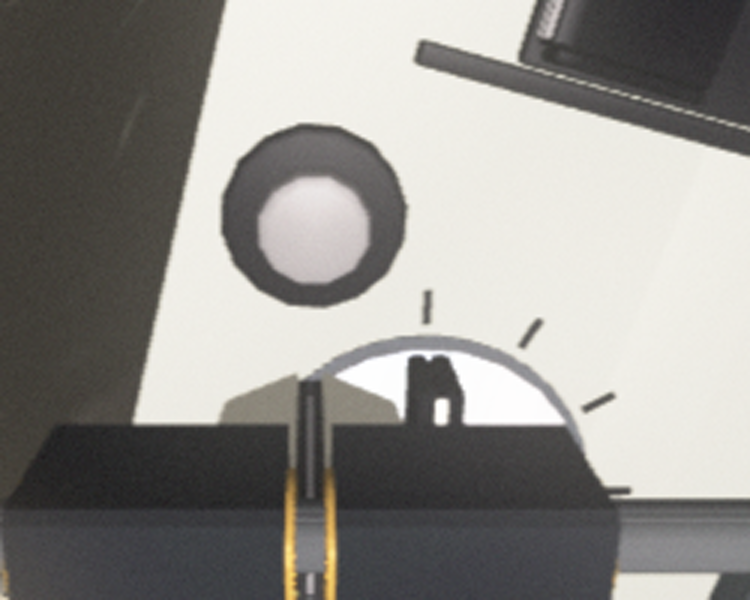

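Request:
arm_command(
  steps=[
    [[0.0007,0.0032,0.0009,0,0],[0.0016,0.002,0,4,0],[0.0016,0.002,0,4,0],[0.0016,0.002,0,4,0],[0.0016,0.002,0,4,0],[0.0016,0.002,0,4,0],[0.0016,0.002,0,4,0],[0.0016,0.002,0,4,0],[0.0016,0.002,0,4,0],[0.0016,0.002,0,4,0],[0.0016,0.002,0,4,0],[0.0016,0.002,0,4,0],[0.0016,0.002,0,4,0],[0.0016,0.002,0,4,0],[0.0016,0.002,0,4,0],[0.0016,0.002,0,4,0],[0.0016,0.002,0,4,0],[0.0016,0.002,0,4,0],[0,0,0,0,0]],
  ],
)

```text
clock: 6.08
eef_pos: [0.5335, -0.1386, 0.1035]
ee_rot: [[0.515, 0.857, -0.002], [0.857, -0.515, 0.0], [-0.001, -0.002, -1.0]]
force: [-4.1, 0.0, 2.2]
finger_gap: 0.004
finger_force: 2.2
```

```bash
cat >> h.py <<'E'
def dialgo(r,q):
    "to pose pushing at dial angle q deg"
    a=np.radians(127.3-q);e=np.array([np.cos(a),np.sin(a)]);p=np.array([e[1],-e[0]])
    go(r,*(D+.028*e-.024*p),.1045,127.3-q)
E
python3 - <<'E'
from h import *;from bench import r
dialgo(r,68)
c=r.camera("wrist");cv2.imwrite("pics/w3.png",cv2.resize(c["img"][100:300,150:400,::-1],(750,600),interpolation=cv2.INTER_CUBIC))
E
```

```text
t 6.08 p [ 0.5335 -0.1386  0.1035] xang 58.97 z [-0.002  0.    -1.   ] F [-4.12  0.03  2.16] gap 0.004
tool shift mm [ 0.6  1.4 -1. ] spin -0.33
```

View pics/w3.png

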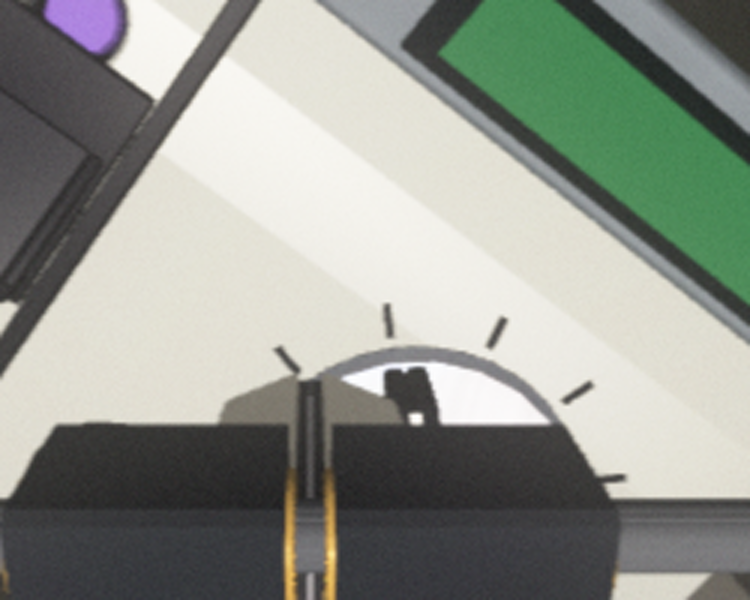

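The pointer rests against the fingertip at about 65–68°. I'll carry on to about 112°.

Request:
arm_command(
  steps=[
    [[0.0016,0.002,0,4,0],[0.0016,0.002,0,4,0],[0.0016,0.002,0,4,0],[0.0016,0.002,0,4,0],[0.0016,0.002,0,4,0],[0.0016,0.002,0,4,0],[0.0016,0.002,0,4,0],[0.0016,0.002,0,4,0],[0.0016,0.002,0,4,0],[0.0016,0.002,0,4,0],[0.0012,0.0015,0,3,0],[0,0,0,0,0],[0,0,0,0,0]],
  ],
)

```text
clock: 7.75
eef_pos: [0.5611, -0.1448, 0.1039]
ee_rot: [[0.961, 0.277, 0.0], [0.277, -0.961, -0.0], [0.0, 0.0, -1.0]]
force: [0.6, -0.7, 0.3]
finger_gap: 0.0
finger_force: 0.0
```

```bash
python3 - <<'E'
from h import *;from bench import r
dialgo(r,111)
c=r.camera("wrist");cv2.imwrite("pics/w4.png",cv2.resize(c["img"][100:300,150:400,::-1],(750,600),interpolation=cv2.INTER_CUBIC))
E
```

```text
t 7.75 p [ 0.5611 -0.1448  0.1039] xang 16.07 z [ 0. -0. -1.] F [ 0.59 -0.72  0.29] gap 0.0
tool shift mm [ 0.6 -0.3 -0.6] spin -0.23
```

View pics/w4.png

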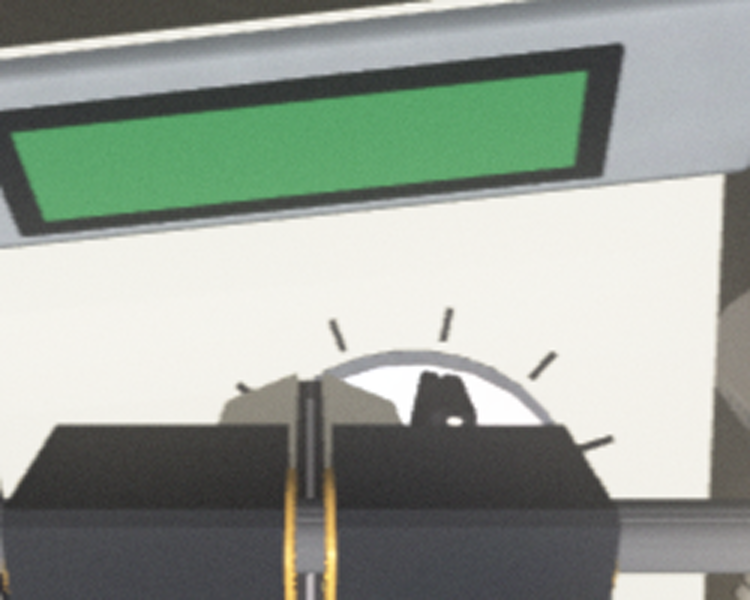

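The pointer has jumped ahead, clear of the finger, and lines up with a tick at (445,325). I'll raise and back off, then check it from the top camera and locate the shutter step.

Request:
arm_command(
  steps=[
    [[0,-0.004,0,0,0],[0,-0.004,-0.02,0,0],[0,0,-0.04,0,0],[-0.04,-0.03,-0.02,-8,0],[-0.04,-0.03,0,-10,0],[0,0,0,-10,0],[0,0,0,-10,0],[0,0,0,-10,0],[0,0,0,-10,0],[0,0,0,-10,0],[0,0,0,-10,0],[0,0,0,-10,0],[0,0,0,-8,0],[0,0,0,0,0]],
  ],
)

```text
clock: 9.55
eef_pos: [0.4631, -0.108, 0.1839]
ee_rot: [[-0.374, 0.927, 0.0], [0.927, 0.374, 0.0], [-0.0, 0.0, -1.0]]
force: [-0.1, -0.6, -0.1]
finger_gap: 0.003
finger_force: 0.0
```

```bash
python3 - <<'E'
from h import *;from bench import r;import pickle
go(r,.45,-.1,.15,112.3)
c0=pickle.load(open("d0.pkl","rb"))["top"]
k=1.5625
def ph(p): p=p[:2]-O;return (p@XX).round(4),(p@YY).round(4)
print("step top",ph(ray(c0,272,210,.107)))
w=dict(img=np.zeros((384,512)),fovy=70.54,cx=256,cy=192,origin=[.446,-.109,.385],rotation=[[.79,.58,.18],[.61,-.76,-.24],[0,.3,-.95]])
print("step w1",ph(ray(w,487/k,147/k,.104)),"key w1",ph(ray(w,411/k,232/k,.106)),"dial",ph(ray(w,446/k,323/k,.0965)))
c=r.camera("wrist");d=r.camera("top");pickle.dump((c,d),open("d1.pkl","wb"))
a=cv2.resize(c["img"],(600,450));b=cv2.resize(d["img"][130:250,215:370],(465,360),interpolation=cv2.INTER_CUBIC)
v=np.zeros((600,800,3),np.uint8);a=cv2.resize(c["img"],(400,300));v[:300,:400]=a;v[:300,400:]=cv2.resize(d["img"][130:245,215:368],(400,300),interpolation=cv2.INTER_CUBIC)
v[300:,:]=cv2.resize(c["img"][:192],(800,300))
cv2.imwrite("pics/w5.png",v[:,:,::-1])
E
```

```text
t 9.55 p [ 0.4631 -0.108   0.1839] xang 111.95 z [ 0.  0. -1.] F [-0.06 -0.58 -0.1 ] gap 0.003
tool shift mm [12.3 -9.2 33.9] spin -0.35
step top (np.float64(-0.0324), np.float64(0.0645))
step w1 (np.float64(-0.0365), np.float64(0.0678)) key w1 (np.float64(-0.0683), np.float64(0.0042)) dial (np.float64(-0.0255), np.float64(-0.0542))
```

View pics/w5.png

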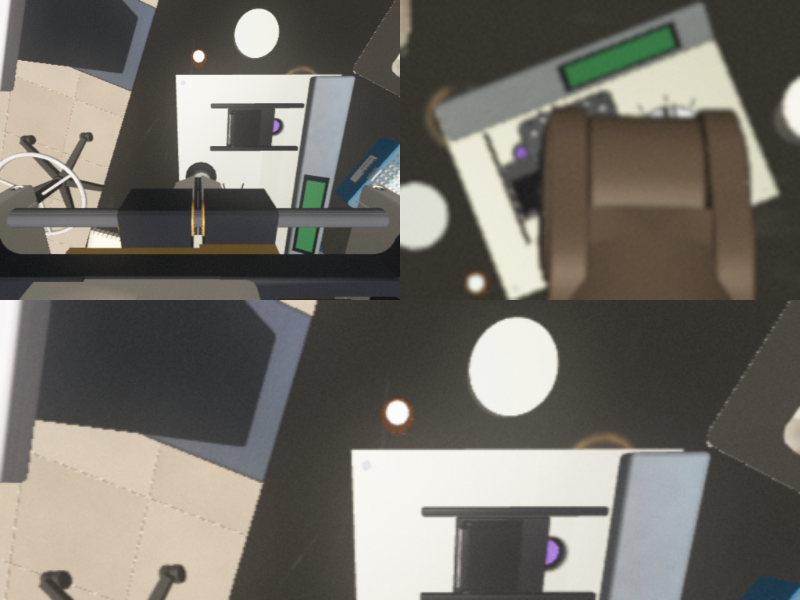

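The shutter's front edge is at (457,555) in the lower panel (image row 255 at that scale), between rails at rows 211 and 297. The arm hides the dial in the top view. Casting that edge point now.

```bash
python3 - <<'E'
from h import *;from bench import r;import pickle
c=pickle.load(open("d1.pkl","rb"))[0];k=1.5625
def ph(p): p=p[:2]-O;return (p@XX).round(4),(p@YY).round(4)
for n,(u,v,z) in dict(step=(458,255,.107),railL=(422,211,.096),railR=(422,297,.096),cornerFL=(351,150,.092),tube=(552,252,.086)).items():print(n,ph(ray(c,u/k,v/k,z)))
go(r,*(O+XX*(-.0345-.019-.012)+YY*.0655),.1,112.3)
E
```

```text
step (np.float64(-0.0326), np.float64(0.0712))
railL (np.float64(-0.0526), np.float64(0.0947))
railR (np.float64(-0.0519), np.float64(0.0432))
cornerFL (np.float64(-0.0923), np.float64(0.1279))
tube (np.float64(0.0281), np.float64(0.0685))
t 9.65 p [ 0.4631 -0.108   0.1838] xang 111.8 z [ 0. -0. -1.] F [ 0.13 -0.62  0.03] gap 0.006
tool shift mm [29.1  3.2 83.8] spin -0.5
```

Request:
arm_command(
  steps=[
    [[0.0316,0.0047,0,0.5,0],[0,0,0.04,0,0],[0,0,0.034,0,0],[0,0,0.0103,0,0],[0,0,0,0,0],[0,0.004,0,0,0],[0,0.004,0,0,0],[0,0.004,0,0,0],[0,0.004,0,0,0],[0,0.004,0,0,0],[0,0.004,0,0,0],[0,0.004,0,0,0],[0,0.004,0,0,0],[0,0.004,0,0,0],[0,0,0,0,0]],
  ],
)

```text
clock: 11.52
eef_pos: [0.4897, -0.0636, 0.0995]
ee_rot: [[-0.366, 0.93, 0.001], [0.93, 0.366, 0.0], [0.0, 0.001, -1.0]]
force: [0.6, 0.8, -0.5]
finger_gap: 0.01
finger_force: 0.1
```

```bash
python3 - <<'E'
from h import *;from bench import r;import pickle
p=np.array(r.get_state()["eef_pos"])[:2]-O;print(p@XX,p@YY)
go(r,*(O+XX*(-.064+.036)+YY*.068),.0995,112.3)
c=r.camera("wrist")
cv2.imwrite("pics/w6.png",cv2.resize(c["img"][80:280,150:400,::-1],(750,600),interpolation=cv2.INTER_CUBIC))
E
```

```text
-0.027517015862906676 0.06752667142632977
t 11.53 p [ 0.4897 -0.0636  0.0995] xang 111.5 z [ 0.001  0.    -1.   ] F [ 0.6   0.82 -0.5 ] gap 0.01
tool shift mm [ 0.5 -0.5  0. ] spin -0.8
```

View pics/w6.png

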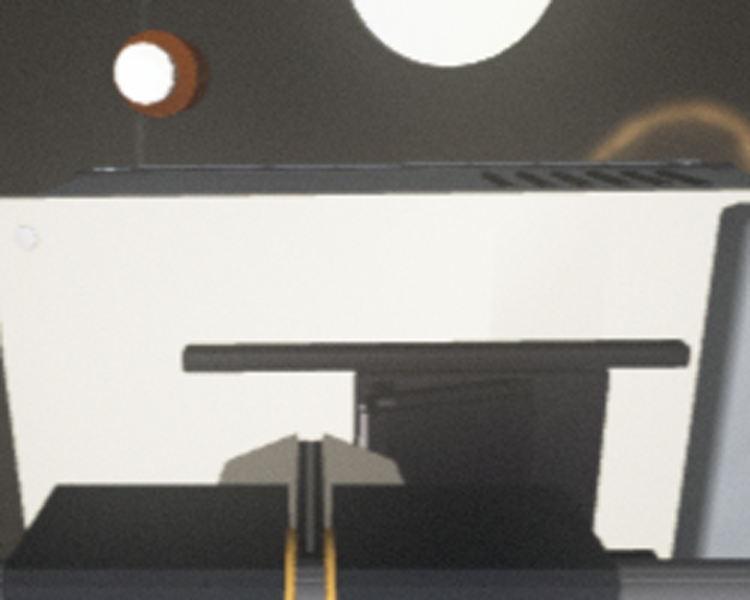

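The fingertip is on the middle of the step and the shutter has slid about 24 mm. Continuing gently.

Request:
arm_command(
  steps=[
    [[0,0.002,0,0.5,0],[0,0.002,0,0,0],[0,0.002,0,0,0],[0,0,0,0,0]],
  ],
)

```text
clock: 12.08
eef_pos: [0.495, -0.0616, 0.0995]
ee_rot: [[-0.358, 0.934, 0.0], [0.934, 0.358, 0.0], [-0.0, 0.0, -1.0]]
force: [-0.6, 0.9, 1.7]
finger_gap: 0.005
finger_force: 0.3
```

Request:
arm_command(
  steps=[
    [[0,0.0015,0,0,0],[0,0.0015,0,0,0],[0,0,0,0,0]],
  ],
)

```text
clock: 12.45
eef_pos: [0.4978, -0.0605, 0.0995]
ee_rot: [[-0.358, 0.934, 0.0], [0.934, 0.358, 0.0], [-0.0, 0.0, -1.0]]
force: [-1.8, 0.6, 1.1]
finger_gap: 0.005
finger_force: 0.4
```

Request:
arm_command(
  steps=[
    [[0,0.0015,0,0,0],[0,0.0015,0,0,0],[0,0,0,0,0]],
  ],
)

```text
clock: 12.82
eef_pos: [0.5006, -0.0594, 0.0995]
ee_rot: [[-0.358, 0.934, 0.0], [0.934, 0.358, 0.0], [-0.0, 0.0, -1.0]]
force: [-0.9, 0.4, 0.9]
finger_gap: 0.005
finger_force: 0.4
```

Request:
arm_command(
  steps=[
    [[0,0.0015,0,0,0],[0,0.0015,0,0,0],[0,0,0,0,0]],
  ],
)

```text
clock: 13.2
eef_pos: [0.503, -0.0585, 0.0994]
ee_rot: [[-0.358, 0.934, -0.001], [0.934, 0.358, -0.0], [0.0, -0.001, -1.0]]
force: [-2.7, -0.5, 1.2]
finger_gap: 0.005
finger_force: 1.5
```

Request:
arm_command(
  steps=[
    [[0,0.0015,0,0,0],[0,0.001,0,0,0],[0,0,0,0,0]],
  ],
)

```text
clock: 13.58
eef_pos: [0.5033, -0.0584, 0.0992]
ee_rot: [[-0.357, 0.934, -0.004], [0.934, 0.357, -0.001], [0.0, -0.004, -1.0]]
force: [-10.6, -2.3, 7.0]
finger_gap: 0.004
finger_force: 6.0
```

```bash
python3 - <<'E'
from h import *;from bench import r;import pickle
p=np.array(r.get_state()["eef_pos"])[:2]-O;print(p@XX,p@YY,r.get_state()["force"])
E
```

```text
-0.012999747161155081 0.06720373389939706 [-10.5796613   -2.30537301   7.00040431]
```

Contact force jumped to 11 N with no further travel, after about 39 mm, so the shutter is home. Next I'll back off, rise and move over the key.

Request:
arm_command(
  steps=[
    [[0,-0.004,0,0,0],[0,-0.004,-0.01,0,0],[0,0,-0.025,0,0],[-0.032,-0.021,0,0,0],[-0.032,-0.021,0,0,0],[0,0,0,0,0]],
  ],
)

```text
clock: 14.32
eef_pos: [0.4816, -0.1386, 0.1353]
ee_rot: [[-0.353, 0.936, 0.001], [0.936, 0.353, -0.002], [-0.002, 0.001, -1.0]]
force: [0.0, -0.1, 0.3]
finger_gap: 0.006
finger_force: 0.0
```

```bash
python3 - <<'E'
from h import *;from bench import r;import pickle
go(r,*(O+XX*-.0642+YY*.0037),.109,112.3)
c=r.camera("wrist");d=r.camera("scene")
v=np.zeros((600,800,3),np.uint8);v[:300]=cv2.resize(c["img"][:192],(800,300))
u0,v0=proj(d,[*D,.1]).astype(int);print(u0,v0)
v[300:]=cv2.resize(d["img"][v0-45:v0+45,u0-120:u0+120],(800,300),interpolation=cv2.INTER_CUBIC)
cv2.imwrite("pics/w7.png",v[:,:,::-1])
E
```

```text
t 14.32 p [ 0.4816 -0.1386  0.1353] xang 110.69 z [ 0.001 -0.002 -1.   ] F [ 0.01 -0.1   0.28] gap 0.006
tool shift mm [ 2.6 -0.7 26.3] spin -1.61
281 147
```

View pics/w7.png

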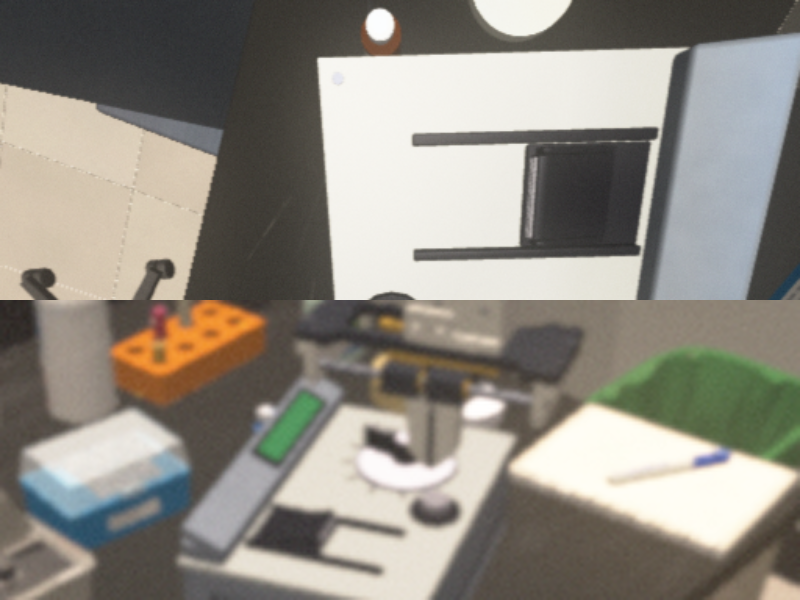

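The shutter is home and the well is covered. In the scene crop the pointer tip is near (367,430). I'll check that against the predicted tip for each stop.

```bash
python3 - <<'E'
from h import *;import pickle
d=pickle.load(open("d0.pkl","rb"))["scene"]
for q in(90,120,150):
    a=np.radians(127.3-q)
    for R in (0,.038): print(q,R,((proj(d,[*(D+R*np.array([np.cos(a),np.sin(a)])),.1165])-[281-120,147-45])*800/240+[0,300]).round())
E
```

```text
90 0 [401. 435.]
90 0.038 [353. 433.]
120 0 [401. 435.]
120 0.038 [361. 421.]
150 0 [401. 435.]
150 0.038 [380. 413.]
```

Request:
arm_command(
  steps=[
    [[0.0026,-0.0007,0.01,-1.6,0],[0,0,0.012,0,0],[0,0,0.003,0,0],[0,0,0,0,0]],
  ],
)

```text
clock: 14.92
eef_pos: [0.4801, -0.1327, 0.109]
ee_rot: [[-0.384, 0.923, -0.001], [0.923, 0.384, 0.0], [0.001, -0.001, -1.0]]
force: [0.7, 0.3, -0.1]
finger_gap: 0.004
finger_force: 0.0
```

The fin's slope (about 0.45) fits the 120° stop (0.35), not 90° (0.04) or 150° (1.05). Pressing the key.

Request:
arm_command(
  steps=[
    [[-0.0034,-0.0014,0,0,0],[0,0,0,0,0],[0,0,0.003,0,0],[0,0,0.002,0,0],[0,0,0.0015,0,0],[0,0,0.0015,0,0],[0,0,0,0,0]],
  ],
)

```text
clock: 15.8
eef_pos: [0.4804, -0.1368, 0.1016]
ee_rot: [[-0.384, 0.923, 0.0], [0.923, 0.384, -0.0], [-0.0, 0.0, -1.0]]
force: [-0.3, -1.5, 4.8]
finger_gap: 0.001
finger_force: 2.3
```

Request:
arm_command(
  steps=[
    [[0,0,0.001,0,0],[0,0,0.001,0,0],[0,0,0,0,0]],
  ],
)

```text
clock: 16.18
eef_pos: [0.4806, -0.1368, 0.101]
ee_rot: [[-0.384, 0.923, 0.001], [0.923, 0.384, -0.001], [-0.001, 0.001, -1.0]]
force: [-6.4, 0.6, 22.1]
finger_gap: 0.006
finger_force: 11.2
```

The key bottomed at z = 0.101 with 22 N. Release.

Request:
arm_command(
  steps=[
    [[0,0,0,0,0],[0,0,-0.004,0,0],[0,0,-0.02,0,0],[0,0,-0.05,0,0],[0,0,-0.05,0,0],[-0.04,-0.04,0,0,0],[-0.04,-0.04,0,0,0],[-0.04,-0.04,0,0,0],[0,0,0,0,0],[0,0,0,0,0],[0,0,0,0,0],[0,0,0,0,0]],
  ],
)

```text
clock: 17.68
eef_pos: [0.4161, -0.2924, 0.2235]
ee_rot: [[-0.386, 0.922, 0.0], [0.922, 0.386, 0.0], [0.0, 0.0, -1.0]]
force: [0.6, 0.3, -0.6]
finger_gap: 0.009
finger_force: 0.0
```

```bash
python3 - <<'E'
from h import *;from bench import r
c=r.camera("scene");d=r.camera("top");a=c["img"][100:220,200:340];b=d["img"][130:250,215:355]
v=np.hstack([cv2.resize(x,(400,343),interpolation=cv2.INTER_CUBIC) for x in(a,b)]);cv2.imwrite("pics/w8.png",v[:,:,::-1])
print(r.get_state()["force"],r.get_state()["eef_pos"])
E
```

```text
[-1.01526335  0.39113925 -0.0711459 ] [ 0.41590331 -0.29286946  0.2235529 ]
```

View pics/w8.png

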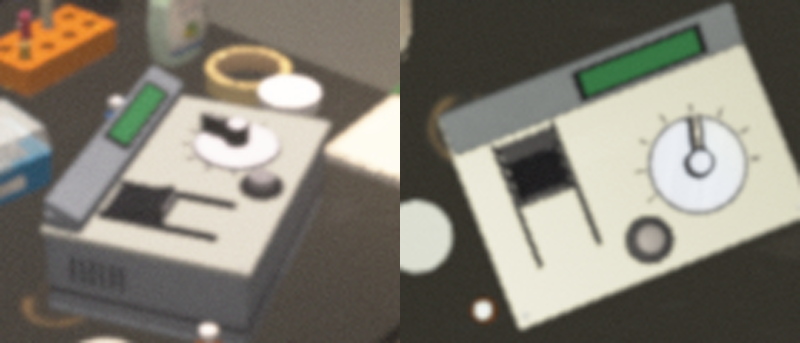

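The top view shows the pointer from (700,162) to (694,118), about 8° in the world and −15° on the instrument, which is the fourth stop. The shutter is home and the other objects haven't moved. Handing in.

```bash
python3 -c "
from bench import r
print(r.finish_job())"
```

```text
the job is handed in; nothing more can be done
None
```

The job is handed in: the dial sits four clicks clockwise of its start, the shutter is fully home, and the read key was pressed right down and released. The pictures show nothing else moved, but the hand-in returned no verdict.

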